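Draw a pot carrier from its dock and hold it up level

TASK

Grip the yellow-topped handle of the wooden pot carrier, draw the carrier straight out from under the metal lips of its dock along the table, and then lift it until its underside is at least 10 cm above the table. Keep both pots upright on their places on the carrier, and leave the other things on the table undisturbed. Finish while still holding the carrier up by its handle, level and still, so that I can take the pots off it: do not set it down or let go.

Things in the scene. Friction and masses are not known exactly. Their poses are not given: they have to be found in the camera images.
- carrier: Loose wooden pot carrier, 0.24 kg (0.5 with pots): board 110 (x) by 190 (y) by 12 thick, standing on the table under the dock's lips; in its middle an upright flat handle, 55 long in x, 18 thick in y, top 125 above the underside, its top 40 yellow (all mm). Origin: centre of the underside, z up; x along the dock's slide direction, -x is the way out.
- grip (a point): Point in the middle of the handle's yellow part, 105 mm above the carrier's underside (20 mm below the handle's top). Grip here across the 18 mm thickness, fingers closing along the carrier's y.
- seat_left (a point): Centre of the black round pad (68 mm wide) on the carrier's +y side, 47 mm from the handle's centre, on the board's top (12 mm above its underside). One pot stands on each pad.
- seat_right (a point): Centre of the same kind of pad on the carrier's -y side.
- tumbler: Cream unglazed cup, 56 mm across the rim and 55 mm high, about 0.1 kg, standing loose on one of the two pads. Origin: centre of its underside; z up.
- vase: Pink unglazed small vase, 58 mm across its belly and 54 mm high, about 0.14 kg, standing loose on the other pad. Origin: centre of its underside; z up.
- dock: Fixed dock, no floor. Walls along x, 120 mm long, 196 apart; stop at x = 60; open at -x, the way out. A metal lip on each wall (x -50 to 50, 14 wide inward, underside at z = 16, top 21) overhangs the carrier's board by 11 mm a side with 4 mm of air. Origin: on the table, mid-lips. The carrier starts with its origin at x = 0 to -25, y = 0 here and is clear of the lips past x = -105.
- glaze_jar: Blue jar with a black lid, 56 mm across, 70 mm high, standing beside the dock. Bystander. Origin: centre of its underside.
- slip_jar: Grey jar with a black lid, 56 mm across, 65 mm high, standing beside the dock. Bystander. Origin: centre of its underside.
- brush: Brush, 160 mm long, lying on the table to the left. Bystander. Origin: centre of its underside.
- water_bowl: Green bowl, 110 mm across, 50 mm high, to the left. Bystander. Origin: centre of its underside.
- underglaze: Blue bottle with a white cap, 44 mm across, 120 mm high, to the left at the back. Bystander. Origin: centre of its underside.
- rib: Red flat disc (a potter's rib), 64 mm across, 6 mm thick, to the right. Bystander. Origin: centre of its underside.
There are look-alikes about, which are no part of the job. What is shaped like the tumbler but purple is not meant. What is shaped like the carrier but purple is not meant.

How it is judged (in metres and radians):
On the way, in this order (a step that is already met when the one before it is completed fails the run):
1. the carrier is drawn out along the dock, still low at the table (origin past x = -90 mm in the dock's frame, underside below 30 mm) (x of carrier in the frame of dock below -0.09 m and height (world z) of carrier below 0.03 m), for 0.02 s.
2. the carrier is held up in the air by the fingers, underside over 90 mm above the table, within 5 degrees of level (height (world z) of carrier above 0.09 m and angle between carrier's own z axis and vertical below 0.087 rad and contact force between carrier and the fingers above 2 N), for 0.3 s.
At the end, for the whole second after the job is handed in: The fingers hold the carrier (over 2 N), its underside over 90 mm above the table, within 5 degrees of level, still (under 0.03 m/s, 0.15 rad/s), touching neither dock nor bystander; each pot upright (0.15 rad) on the board, within 20 mm of a pad's middle (all of step 2 and linear speed of carrier below 0.03 m/s and angular speed of carrier below 0.15 rad/s and contact force between carrier and dock below 0.1 N and contact force between carrier and glaze_jar below 0.1 N and contact force between carrier and slip_jar below 0.1 N and contact force between carrier and brush below 0.1 N and contact force between carrier and water_bowl below 0.1 N and contact force between carrier and underglaze below 0.1 N and contact force between carrier and rib below 0.1 N and (horizontal distance between tumbler and seat_left below 0.02 m or horizontal distance between tumbler and seat_right below 0.02 m) and z of tumbler in the frame of carrier between 0.006 and 0.022 m and angle between each of tumbler, vase's own z axis and vertical below 0.15 rad and (horizontal distance between vase and seat_left below 0.02 m or horizontal distance between vase and seat_right below 0.02 m) and z of vase in the frame of carrier between 0.006 and 0.022 m); the arm keeps its last pose, push and grip.
It fails at once if the carrier is tipped by more than 14 degrees (angle between carrier's own z axis and vertical above 0.25 rad).
It fails at once if a pot falls over or off the carrier (angle between any of tumbler, vase's own z axis and vertical above 0.5 rad or distance between any of tumbler, vase and carrier above 0.12 m).
It fails at once if a bystander is moved by more than 30 mm (distance of any of glaze_jar, slip_jar, brush, water_bowl, underglaze, rib from where it was at the start of the episode above 0.03 m).
It also fails if it takes over 38 s, if anything falls off the work surface, if the arm or the gripper's body presses on something with over 40 N, if the wrist force passes 120 N, or if a joint passes its speed limit or range.

ROBOT

A 6-joint arm with a two-finger parallel gripper is mounted at the origin on the work surface. World frame = base frame: x ahead of the robot, y to its left, z up, the work surface at z = 0. Lengths are in mm, angles in rad, forces in N, time in s.
With the tool pointing down it reaches from about 400 to 925 mm from the base axis. Payload 12.5 kg.
Tool frame: the origin (TCP) lies midway between the tips of the shut fingers; the grasp point (between the pads) lies 19 mm behind it; z points along the fingers, y is the line along which they close (so a half turn about z gives the same grasp; the last joint's range is limited). The gripper opens to 95 mm and grips with 3 to 60 N. Pads are 20 mm wide; open, the fingers measure 119 mm over their backs; the gripper's body (75 mm by 180 mm) begins 59 mm behind the grasp point.
Start: joints at [-1.254, 0.491, 1.559, -0, 1.092, -0.106], TCP at [256.471, -569.973, 214.661] pointing down, gripper open.
Joint ranges: [-3.1, 3.1], [-0.84, 2.19], [0.05, 2.79], [-1.13, 4.28], [0.06, 2.93], [-2.69, 2.69]. Speed limits (rad/s): [2.22, 2.22, 2.79, 3.14, 3.14, 3.14].

INTERFACE

Orientations are given as [roll, pitch, yaw] about the fixed x, y, z axes, in that order (R = Rz(yaw) Ry(pitch) Rx(roll)).
In Python, from cell import * gives the robot as it stands. The module is installed in compiled form; this text tells all that it offers.
- The arm moves only by the tool arm_command, never from a script. Its arguments are lists of equal length, an entry for each row: "delta_pos": the shift along the world's x, y, z in units of 250 mm (1.0 is 250 mm), a list of three; "delta_rot": the turn, a rotation vector about the world's x, y, z in units of 90 degrees (1.0 is 90 degrees), a list of three; "claw": the closure, from 0 (fully open) to 1 (shut). In form: {"delta_pos": [[tx, ty, tz], ...], "delta_rot": [[wx, wy, wz], ...], "claw": [claw, ...]}. A call has exactly 5 rows; each row is the pose to reach, as a shift and turn from the pose commanded when the call began; what a row does not reach only later rows make up. A row lasts 1/12 s, in which the tool goes at most 41.7 mm and 7.16 degrees, less where a joint would pass 70% of its speed; a pose out of reach is approached as far as the arm can. A call with a number of a shift or a turn outside -1 to 1 is refused whole. A call with a gripper value outside its range is refused whole. The fingers move at their own pace and stop on an object; the grip force is fixed at half the most. Time passes only in rows, so rows that repeat a pose let the fingers close, or fill a call up. It gives the time, the measured TCP pose, the force, the opening and the grip force at its end, in the units of the state.
- state(): the state, without advancing time (a new reading comes with each control period).
- read_camera(name): name is "side" or "top" or "wrist"; returns the picture (480x640x3 uint8, red, green, blue); there is no depth.
- calibration(name): a dict with "camera_matrix" (3x3 intrinsics, pixels), "T" (4x4, takes a point from camera to world coordinates). Camera axes: x right, y down, z forward; pixel columns grow to the right and rows downward; lengths in mm; the calibration is good to about 2 mm. A picture is of the moment at which its call begins: read the wrist's pose just before it. calibration takes no time and is no camera call; for the wrist camera it gives the pose at the moment of the call.
- job_done(): hands the job in; it is judged then, once.
The state is a dict: "t": time; "joints": joint angles; "qvel": joint speeds; "tau": joint torques, N m; "eef_pos": TCP position; "tcp_rot": TCP orientation; "ft_force": force on the tool from outside, world axes, zero at the start; "moment": the same for the moment, N m; "opening": opening from 0.0 (shut) to 1.0 (fully open); "grip_force": force on a finger pad.
Only numpy, scipy, OpenCV 4.12 (cv2) and the standard library are available. Lean on these libraries where they do the work, as an engineer would, in place of code of your own. Each camera call takes 0.05 s, during which the arm holds its last target. There are 200 camera calls.

## Working session

There is one attempt and no reset: what is moved stays moved. The work goes in short steps, Python scripts to look and compute and a tool call to move; the robot and the scene stay as the last step left them, time stands still between calls to the robot, and variables do not carry over. Pictures are saved under pics/ and viewed, at most 10 in all, crops included, and the job is handed in when it is done.

Besides the shell and the picture viewer there is one more tool, called after ">>>" as name(argument=value, ...) on one line, values as JSON. arm_command: Moves the arm, as the interface text tells. Shifts and turns lie within -1 to 1; 1 stands for 250 mm of shift or 90 degrees of turn. Its arguments: {"type":"object","properties":{"delta_pos":{"type":"array"},"delta_rot":{"type":"array"},"claw":{"type":"array"}},"required":["delta_pos","delta_rot","claw"]}

```bash
mkdir -p pics
python3 - <<'E'
from cell import *
import cv2
for n in ("top","side"):
    cv2.imwrite(f"pics/{n}1.png", read_camera(n)[:,:,::-1])
    c=calibration(n); print(n,c["camera_matrix"].round(1).tolist(),c["T"].round(3).tolist())
s=state();print(s["t"],s["eef_pos"],s["tcp_rot"],s["opening"])
E
```

```text
top [[475.7, 0.0, 314.0], [0.0, 475.7, 252.1], [0.0, 0.0, 1.0]] [[0.019, -0.996, 0.088, 478.296], [-1.0, -0.018, 0.011, -0.817], [-0.01, -0.089, -0.996, 1143.001], [0.0, 0.0, 0.0, 1.0]]
side [[435.3, 0.0, 325.6], [0.0, 435.3, 236.2], [0.0, 0.0, 1.0]] [[-0.945, -0.196, 0.263, 207.876], [-0.328, 0.574, -0.751, 963.986], [-0.003, -0.795, -0.606, 861.165], [0.0, 0.0, 0.0, 1.0]]
0.1 [ 256.40972322 -569.74992146  214.14769981] [-3.14066152e+00 -1.24399930e-04  4.22808607e-01] 0.9977437232073867
```

View pics/top1.png

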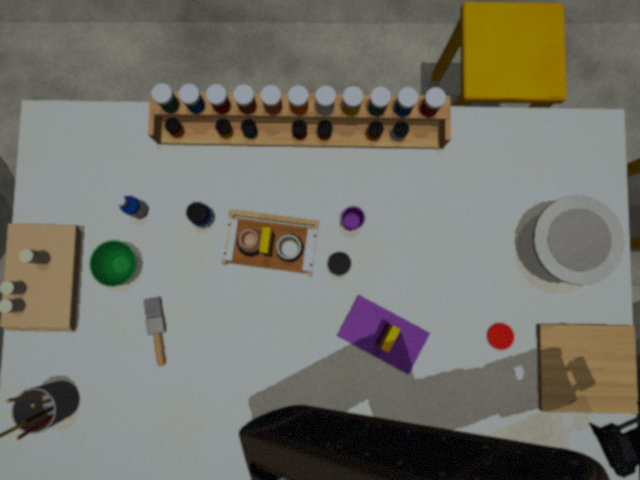

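View pics/side1.png

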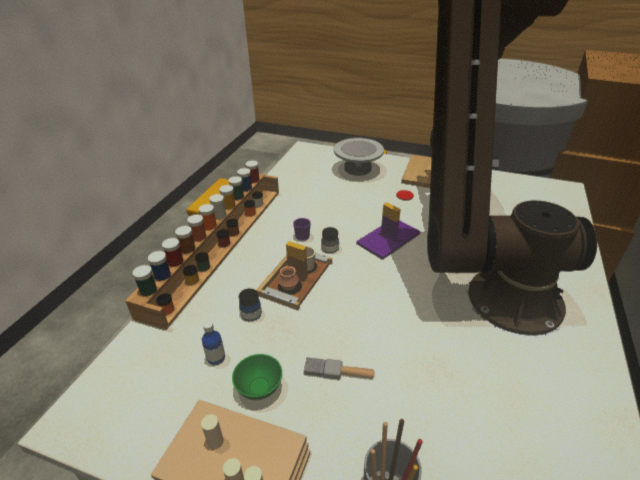

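The top view shows the dock at about (271,242) with its open side toward the robot. The vase is at (249,240), the yellow handle at (265,240) and the tumbler at (289,247). The purple look-alikes are at (352,217) and (383,335). In the side view the handle is at about (296,252).

Run:
```python
import cv2,numpy as np
a=cv2.imread("pics/top1.png")[200:285,210:330]; b=cv2.imread("pics/side1.png")[230:310,250:340]
a=cv2.resize(a,None,fx=5,fy=5,interpolation=cv2.INTER_CUBIC)
b=cv2.resize(b,None,fx=6,fy=6,interpolation=cv2.INTER_CUBIC)
cv2.imwrite("pics/topc.png",a);cv2.imwrite("pics/sidec.png",b)
```

```text
(no output)
```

View pics/topc.png

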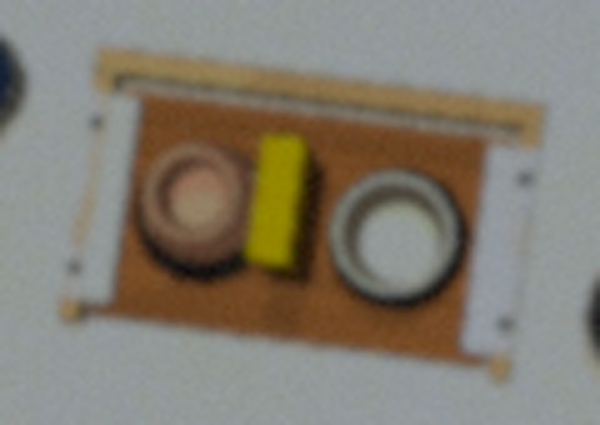

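View pics/sidec.png

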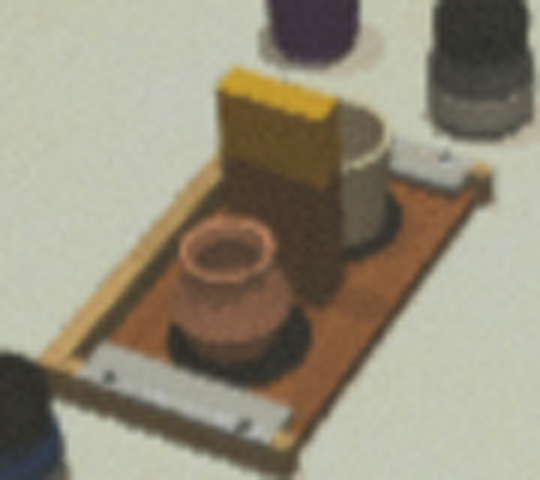

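```bash
cat > h.py <<'E'
from cell import *
import numpy as np
def ray(n,px,z):
    c=calibration(n);K=c["camera_matrix"];T=c["T"]
    px=np.asarray(px,float);d=np.c_[px,np.ones(len(px))]@np.linalg.inv(K).T@T[:3,:3].T
    return T[:3,3]+d*((z-T[2,3])/d[:,2])[:,None]
E
python3 - <<'E'
from h import *
t=lambda p:(np.array(p)+.5)/5-.5+[210,200]
s=lambda p:(np.array(p)+.5)/6-.5+[250,230]
def fit(M,P):
    m=P[:,0]+1j*P[:,1];q=M[:,0]+1j*M[:,1]
    k=np.vdot(q-q.mean(),m-m.mean());k/=abs(k);o=m.mean()-k*q.mean()
    return o,np.degrees(np.angle(k)),abs(m-o-k*q).round(1)
L=ray("top",t([(140,97),(112,305),(487,142),(464,352)]),21)
print("dock",fit(np.array([(50,84),(-50,84),(50,-84),(-50,-84)]),L))
H=np.array([(27.5,9),(27.5,-9),(-27.5,-9),(-27.5,9)])
print("top",fit(H,ray("top",t([(263,134),(305,138),(290,270),(245,265)]),125)))
print("side",fit(H,ray("side",s([(337,97),(332,118),(218,90),(232,68)])[[3,2,1,0]],125)))
print("side2",ray("side",s([(232,68),(337,97),(332,118),(218,90)]),125).round())
print(ray("top",[(199,213),(339,263)],65).round())
E
```

```text
dock (np.complex128(594.3491795831064+117.45271047580363j), np.float64(-6.208522820039393), array([0.6, 0.6, 1.2, 1.1]))
top (np.complex128(592.9226420570112+117.43062191735424j), np.float64(-5.461820441226596), array([1.1, 1.4, 1.4, 1.5]))
side (np.complex128(589.8899836945737+115.98594539530751j), np.float64(-4.340330085152531), array([17. , 18. , 15.9, 16.9]))
side2 [[617. 106. 125.]
 [564. 110. 125.]
 [561. 125. 125.]
 [617. 123. 125.]]
[[659. 277.  65.]
 [550. -46.  65.]]
```

Dock pose ≈ (594, 117), yaw ≈ -6°, and the handle is at ≈ (592, 117). I'll travel there at height.

>>> arm_command(delta_pos=[[0.07,0.144,0],[0.14,0.288,0],[0.21,0.432,0],[0.28,0.576,0],[0.35,0.72,0]], delta_rot=[[0,0,-0.02],[0,0,-0.04],[0,0,-0.06],[0,0,-0.08],[0,0,-0.1]], claw=[0,0,0,0,0])

```text
t: 0.52
eef_pos: [344.2, -388.2, 214.4]
tcp_rot: [-3.141, 0.0, 0.264]
ft_force: [0.9, -0.0, -0.6]
opening: 0.998
grip_force: 0.0
```

>>> arm_command(delta_pos=[[0.07,0.144,0],[0.14,0.288,0],[0.21,0.432,0],[0.28,0.576,0],[0.35,0.72,0]], delta_rot=[[0,0,-0.02],[0,0,-0.04],[0,0,-0.06],[0,0,-0.08],[0,0,-0.1]], claw=[0,0,0,0,0])

```text
t: 0.93
eef_pos: [431.8, -208.1, 214.6]
tcp_rot: [-3.142, 0.0, 0.107]
ft_force: [0.3, -0.9, 0.2]
opening: 1.003
grip_force: 0.0
```

>>> arm_command(delta_pos=[[0.07,0.144,0],[0.14,0.288,0],[0.21,0.432,0],[0.28,0.576,0],[0.35,0.72,0]], delta_rot=[[0,0,-0.02],[0,0,-0.04],[0,0,-0.06],[0,0,-0.08],[0,0,-0.1]], claw=[0,0,0,0,0])

```text
t: 1.35
eef_pos: [519.4, -27.9, 214.6]
tcp_rot: [3.141, 0.0, -0.05]
ft_force: [0.9, -1.7, -0.3]
opening: 1.0
grip_force: 0.0
```

>>> arm_command(delta_pos=[[0.07,0.14,0],[0.14,0.28,0],[0.21,0.42,0],[0.29,0.58,0],[0.29,0.58,0]], delta_rot=[[0,0,-0.01],[0,0,-0.02],[0,0,-0.03],[0,0,-0.035],[0,0,-0.035]], claw=[0,0,0,0,0])

```text
t: 1.77
eef_pos: [593.2, 120.2, 214.0]
tcp_rot: [-3.141, -0.0, -0.1]
ft_force: [-0.2, -1.2, 0.1]
opening: 1.0
grip_force: 0.0
```

Run:
```python
from h import *
import cv2
s=state();print(s["eef_pos"],s["tcp_rot"]);c=calibration("wrist");print(c["T"].round(3).tolist())
np.savez("w.npz",**c)
cv2.imwrite("pics/w1.png",read_camera("wrist")[:,:,::-1])
```

```text
[593.22327003 120.15208651 214.04287121] [-3.14062496e+00 -4.28649319e-04 -1.00371127e-01]
[[-0.1, -0.967, -0.236, 658.497], [-0.995, 0.097, 0.023, 113.029], [0.001, 0.237, -0.971, 383.598], [0.0, 0.0, 0.0, 1.0]]
```

View pics/w1.png

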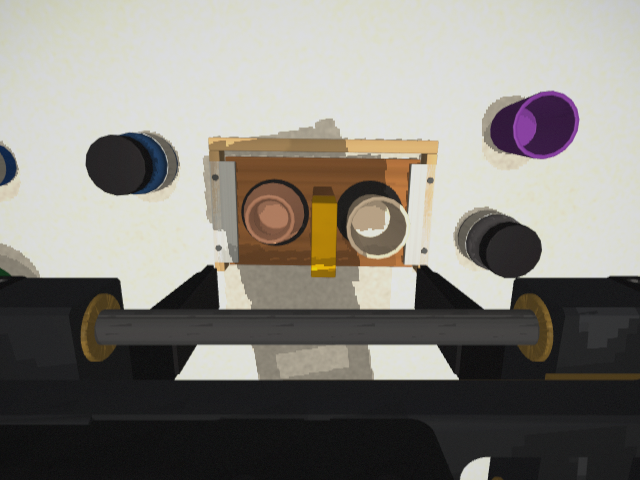

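The wrist view shows the handle's top running down to its near end at (311–336, 277). The lips' inner edges run at columns ~237 and ~408, rows 163–265.

Run:
```python
from h import *
import cv2
im=cv2.imread("pics/w1.png");h=cv2.cvtColor(im,cv2.COLOR_BGR2HSV)
m=cv2.inRange(h,(20,150,90),(32,255,255))[150:290]
for r in (60,80,100,120,124,126,127,128):
    x=np.where(m[r])[0]; print(150+r,x.min() if len(x) else 0,x.max() if len(x) else 0)
for r in (180,220,250,262): # lip grey -> brown sat
    print(r,h[r,228:246,1].tolist(),h[r,398:416,1].tolist())
print(ray("wrist",[(311,277),(336,277)],125).round(1), ray("wrist",[(237,163),(238,265),(410,163),(405,265)],21).round(1))
```

```text
210 312 336
230 312 336
250 311 335
270 311 335
274 311 334
276 311 334
277 0 0
278 0 0
180 [17, 17, 17, 17, 18, 18, 16, 20, 115, 160, 160, 161, 162, 160, 160, 160, 162, 163] [166, 167, 166, 166, 166, 166, 165, 166, 166, 163, 154, 45, 11, 6, 6, 8, 10, 5]
220 [17, 17, 15, 17, 19, 17, 19, 17, 19, 60, 163, 162, 162, 163, 129, 23, 71, 120] [71, 67, 68, 69, 66, 66, 66, 52, 16, 21, 30, 23, 9, 10, 8, 7, 7, 10]
250 [17, 17, 15, 15, 17, 17, 15, 16, 17, 16, 46, 156, 158, 158, 156, 156, 163, 158] [69, 114, 162, 166, 165, 152, 47, 18, 11, 10, 11, 11, 10, 10, 10, 11, 13, 14]
262 [28, 33, 56, 56, 62, 93, 74, 54, 55, 55, 104, 159, 156, 154, 152, 161, 156, 152] [165, 166, 165, 166, 159, 78, 18, 13, 11, 13, 13, 13, 11, 11, 13, 13, 15, 12]
[[565.9 123.9 125. ]
 [564.1 105.9 125. ]] [[649.3 187.   21. ]
 [549.1 201.1  21. ]
 [633.   24.1  21. ]
 [532.2  33.2  21. ]]
```

>>> arm_command(delta_pos=[[0,0,-0.08],[0,0,-0.16],[0,0,-0.22],[0,0,-0.24],[0,0,-0.24]], delta_rot=[[0,0,0],[0,0,0],[0,0,0],[0,0,0],[0,0,0]], claw=[0,0,0,0,0])

```text
t: 2.23
eef_pos: [590.7, 114.2, 153.6]
tcp_rot: [3.141, 0.003, -0.104]
ft_force: [-0.2, 0.5, -0.3]
opening: 0.996
grip_force: 0.0
```

>>> arm_command(delta_pos=[[0,0,0],[0,0,0],[0,0,0],[0,0,0],[0,0,0]], delta_rot=[[0,0,0],[0,0,0],[0,0,0],[0,0,0],[0,0,0]], claw=[0,0,0,0,0])

```text
t: 2.65
eef_pos: [591.6, 115.0, 155.2]
tcp_rot: [-3.142, -0.001, -0.103]
ft_force: [0.1, 0.1, 0.5]
opening: 1.002
grip_force: 0.0
```

Run:
```python
from h import *
import cv2
s=state();print(s["eef_pos"],s["tcp_rot"],s["ft_force"]);c=calibration("wrist");print(c["T"][:3,3],c["camera_matrix"][0])
cv2.imwrite("pics/w2.png",read_camera("wrist")[:,:,::-1])
```

```text
[591.61331931 115.00314483 155.19283342] [-3.14155146e+00 -7.84784528e-04 -1.03401509e-01] [0.08147594 0.06919903 0.48582682]
[656.82644184 107.87022445 324.77887568] [375.86042583   0.         316.46800728]
```

View pics/w2.png

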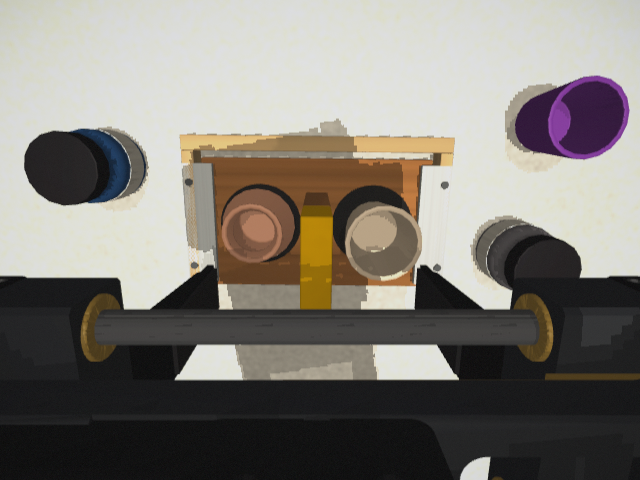

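The handle is centred at column ~316, which matches the camera centre (316.5) and the tool's midline, and it runs vertically. Alignment is good, so I'll descend, settle and close.

>>> arm_command(delta_pos=[[0,0,-0.08],[0,0,-0.16],[0,0,-0.22],[0,0,-0.26],[0,0,-0.276]], delta_rot=[[0,0,0],[0,0,0],[0,0,0],[0,0,0],[0,0,0]], claw=[0,0,0,0,0])

```text
t: 3.12
eef_pos: [591.0, 115.0, 84.4]
tcp_rot: [3.141, 0.002, -0.103]
ft_force: [0.8, -0.5, 0.9]
opening: 1.002
grip_force: 0.0
```

>>> arm_command(delta_pos=[[0,0,0],[0,0,0],[0,0,0],[0,0,0],[0,0,0]], delta_rot=[[0,0,0],[0,0,0],[0,0,0],[0,0,0],[0,0,0]], claw=[0,0,0.2,0.4,0.5])

```text
t: 3.53
eef_pos: [591.8, 115.1, 86.4]
tcp_rot: [-3.141, -0.001, -0.103]
ft_force: [1.1, 0.5, -0.2]
opening: 0.845
grip_force: 0.0
```

>>> arm_command(delta_pos=[[0,0,0],[0,0,0],[0,0,0],[0,0,0],[0,0,0]], delta_rot=[[0,0,0],[0,0,0],[0,0,0],[0,0,0],[0,0,0]], claw=[0.6,0.7,0.75,0.78,0.82])

```text
t: 3.95
eef_pos: [591.5, 115.0, 85.7]
tcp_rot: [3.141, 0.0, -0.103]
ft_force: [0.4, 0.2, -0.9]
opening: 0.494
grip_force: 0.0
```

>>> arm_command(delta_pos=[[0,0,0],[0,0,0],[0,0,0],[0,0,0],[0,0,0]], delta_rot=[[0,0,0],[0,0,0],[0,0,0],[0,0,0],[0,0,0]], claw=[0.9,1,1,1,1])

```text
t: 4.37
eef_pos: [591.5, 115.1, 85.7]
tcp_rot: [3.142, -0.0, -0.103]
ft_force: [0.6, 0.7, -0.3]
opening: 0.188
grip_force: 30.0
```

Gripped at 30 N, opening 17.9 mm. I'll pull gently along the dock's -x.

>>> arm_command(delta_pos=[[-0.008,0.001,0],[-0.024,0.0025,0],[-0.048,0.005,0],[-0.076,0.008,0],[-0.104,0.011,0]], delta_rot=[[0,0,0],[0,0,0],[0,0,0],[0,0,0],[0,0,0]], claw=[1,1,1,1,1])

```text
t: 4.78
eef_pos: [564.9, 117.8, 85.8]
tcp_rot: [3.142, -0.0, -0.103]
ft_force: [-0.8, 0.8, -5.0]
opening: 0.188
grip_force: 30.0
```

>>> arm_command(delta_pos=[[-0.028,0.003,0],[-0.056,0.006,0],[-0.084,0.009,0],[-0.112,0.0115,0],[-0.14,0.0145,0]], delta_rot=[[0,0,0],[0,0,0],[0,0,0],[0,0,0],[0,0,0]], claw=[1,1,1,1,1])

```text
t: 5.2
eef_pos: [530.1, 121.5, 85.9]
tcp_rot: [-3.142, -0.001, -0.103]
ft_force: [14.4, -3.3, 28.3]
opening: 0.188
grip_force: 30.0
```

The tool is pressing down on the table (28 N). I'll stop and raise it 1 mm within the 4 mm lip slack.

>>> arm_command(delta_pos=[[0,0,0.002],[0,0,0.004],[0,0,0.005],[0,0,0.005],[0,0,0.005]], delta_rot=[[0,0,0],[0,0,0],[0,0,0],[0,0,0],[0,0,0]], claw=[1,1,1,1,1])

```text
t: 5.62
eef_pos: [530.2, 121.4, 86.5]
tcp_rot: [3.141, 0.001, -0.103]
ft_force: [-0.8, -0.4, -5.8]
opening: 0.187
grip_force: 30.0
```

Run:
```python
from h import *
import cv2
s=state();print(s["eef_pos"],s["tcp_rot"],s["ft_force"],s["moment"])
a=read_camera("side")[:,:,::-1][220:310,250:350]
b=read_camera("wrist")[:,:,::-1]
cv2.imwrite("pics/s3.png",np.hstack([cv2.resize(a,(400,360),interpolation=2),cv2.resize(b[90:330,120:520],(400,360))]))
```

```text
[530.20785129 121.37180059  86.50297482] [ 3.14128273e+00  1.15580226e-03 -1.03423514e-01] [-0.80015958 -0.42526451 -5.83440424] [0.04632598 0.0551957  0.04088904]
```

View pics/s3.png

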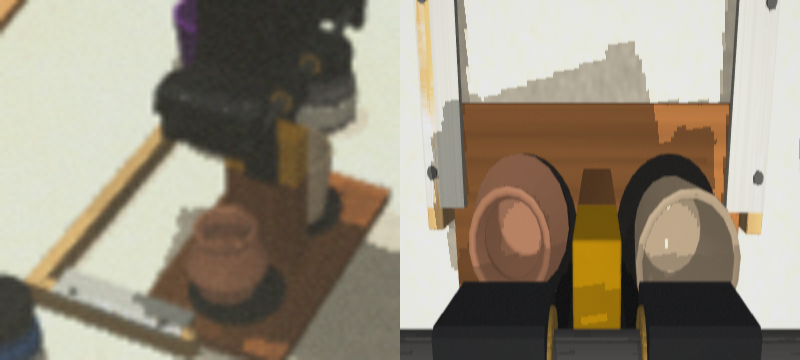

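The carrier is about 61 mm out, centred between the lips, with both pots upright. The -5.8 N says the tool is just carrying its weight. I'll continue.

>>> arm_command(delta_pos=[[-0.008,0.001,0],[-0.024,0.0025,0],[-0.048,0.005,0],[-0.076,0.008,0],[-0.104,0.011,0]], delta_rot=[[0,0,0],[0,0,0],[0,0,0],[0,0,0],[0,0,0]], claw=[1,1,1,1,1])

```text
t: 6.13
eef_pos: [503.5, 124.2, 86.9]
tcp_rot: [3.141, 0.0, -0.103]
ft_force: [-0.2, -0.0, -5.2]
opening: 0.188
grip_force: 30.0
```

>>> arm_command(delta_pos=[[-0.028,0.003,0],[-0.056,0.006,0],[-0.084,0.009,0],[-0.112,0.0115,0],[-0.14,0.0145,0]], delta_rot=[[0,0,0],[0,0,0],[0,0,0],[0,0,0],[0,0,0]], claw=[1,1,1,1,1])

```text
t: 6.55
eef_pos: [468.7, 127.9, 87.0]
tcp_rot: [3.142, -0.0, -0.103]
ft_force: [0.2, -0.4, -4.7]
opening: 0.188
grip_force: 30.0
```

>>> arm_command(delta_pos=[[-0.024,0.0025,0],[-0.042,0.0045,0],[-0.052,0.0055,0],[-0.056,0.006,0],[-0.056,0.006,0]], delta_rot=[[0,0,0],[0,0,0],[0,0,0],[0,0,0],[0,0,0]], claw=[1,1,1,1,1])

```text
t: 6.97
eef_pos: [455.5, 129.3, 86.9]
tcp_rot: [3.142, -0.0, -0.103]
ft_force: [-0.1, 0.3, -4.3]
opening: 0.19
grip_force: 30.0
```

It is drawn out ~137 mm and clear of the lips. I'll lift it 125 mm smoothly.

>>> arm_command(delta_pos=[[0,0,0.01],[0,0,0.03],[0,0,0.06],[0,0,0.1],[0,0,0.14]], delta_rot=[[0,0,0],[0,0,0],[0,0,0],[0,0,0],[0,0,0]], claw=[1,1,1,1,1])

```text
t: 7.38
eef_pos: [455.6, 129.2, 122.8]
tcp_rot: [3.142, -0.0, -0.104]
ft_force: [-0.6, -0.5, -5.8]
opening: 0.182
grip_force: 30.0
```

>>> arm_command(delta_pos=[[0,0,0.04],[0,0,0.08],[0,0,0.12],[0,0,0.16],[0,0,0.2]], delta_rot=[[0,0,0],[0,0,0],[0,0,0],[0,0,0],[0,0,0]], claw=[1,1,1,1,1])

```text
t: 7.8
eef_pos: [455.5, 129.2, 173.1]
tcp_rot: [-3.142, -0.001, -0.103]
ft_force: [-0.6, 0.2, -4.8]
opening: 0.191
grip_force: 30.0
```

>>> arm_command(delta_pos=[[0,0,0.04],[0,0,0.08],[0,0,0.12],[0,0,0.145],[0,0,0.16]], delta_rot=[[0,0,0],[0,0,0],[0,0,0],[0,0,0],[0,0,0]], claw=[1,1,1,1,1])

```text
t: 8.22
eef_pos: [455.6, 129.3, 213.1]
tcp_rot: [-3.141, -0.001, -0.103]
ft_force: [1.3, -0.2, -5.5]
opening: 0.189
grip_force: 30.0
```

>>> arm_command(delta_pos=[[0,0,0],[0,0,0],[0,0,0],[0,0,0],[0,0,0]], delta_rot=[[0,0,0],[0,0,0],[0,0,0],[0,0,0],[0,0,0]], claw=[1,1,1,1,1])

```text
t: 8.63
eef_pos: [455.3, 129.3, 211.5]
tcp_rot: [3.141, 0.001, -0.103]
ft_force: [-0.5, 0.0, -5.0]
opening: 0.186
grip_force: 30.0
```

>>> arm_command(delta_pos=[[0,0,0],[0,0,0],[0,0,0],[0,0,0],[0,0,0]], delta_rot=[[0,0,0],[0,0,0],[0,0,0],[0,0,0],[0,0,0]], claw=[1,1,1,1,1])

```text
t: 9.05
eef_pos: [455.5, 129.3, 211.9]
tcp_rot: [3.142, 0.0, -0.103]
ft_force: [-0.4, -0.3, -5.8]
opening: 0.189
grip_force: 30.0
```

Run:
```python
from h import *
import cv2
s=state();print(s["eef_pos"],s["tcp_rot"],s["ft_force"],s["moment"],abs(s["qvel"]).max())
a=read_camera("side")[:,:,::-1][170:290,260:400]
b=read_camera("wrist")[:,:,::-1]
cv2.imwrite("pics/s4.png",np.hstack([cv2.resize(a,(420,360),interpolation=2),cv2.resize(b[90:330,120:520],(380,360))]))
```

```text
[455.4719948  129.28298688 211.89163841] [ 3.14150856e+00  3.92833795e-05 -1.03436957e-01] [-0.36630464 -0.32159638 -5.7545153 ] [ 0.02371964  0.04874615 -0.01837846] 0.0011906524703427963
```

View pics/s4.png

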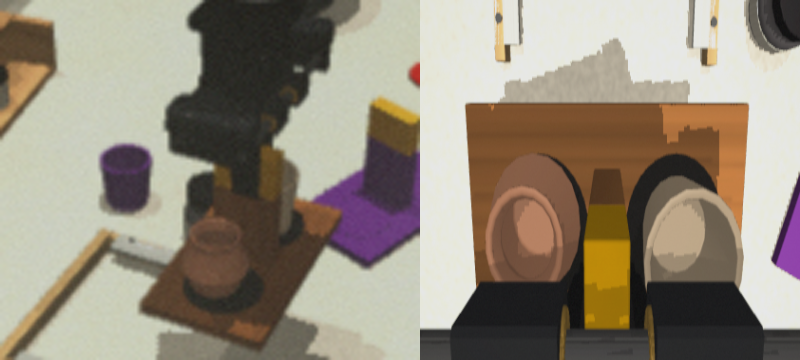

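The carrier is held about 126 mm up, level and still. Both pots stand on their pads, and the carrier appears in the wrist view exactly as before the lift. I'm handing the job in.

```bash
python3 -c "from cell import *;print(job_done())"
```

```text
the job is handed in; nothing more can be done
None
```

The carrier was drawn about 137 mm straight out of its dock and is now held up by its handle, level and still, about 12.6 cm above the table, with both pots upright on their pads. The job is handed in, but `job_done()` gave no verdict.

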